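# Clamp the solvent bottle with its eccentric clamp and push the dip tube home

## Task

Turn the eccentric clamp of the white bottle holder clockwise by its lever until the off-centre disc bears firmly on the amber bottle and holds it against the V-block. Then push the bottle's dip tube all the way down, until its round head rests on the cap, and leave the bottle clamped and upright. Do not disturb the other bottle, the jar or the tray.

Things in the scene. Friction and masses are not known exactly. Their poses are not given: they have to be found in the camera images.
- seat (a point): Point on top of the deck of the fixed bottle holder (white deck 130 mm along its own x by 265 mm along its own y, 15 mm thick, on the work surface) where the bottle's axis stands when it just touches both faces of the V-block. Axes are the holder's: x is across, y runs from the V-block through the seat to the clamp's pivot, z up. The clamp's pivot is 74 mm from here along +y.
- vblock: V-block of the holder: two upright black rubber faces (60 mm high, from 20 mm above the work surface) on an aluminium back, on the -y side of the seat and open to +y, for a bottle of 40 mm radius. It is sprung and gives up to 9 mm towards -y, at 4 N per mm. The origin is the holder's origin (under the seat, on the work surface), axes as the holder's.
- cam: Eccentric clamp: off-centre steel disc (28 mm radius, centre 12 mm off the pivot, 27 to 55 mm above the work surface) fixed under a flat steel lever. Origin on the pivot's axis 15 mm above the work surface, z up; the lever lies along its own -x. Its angle is 0 when its axes are parallel to the holder's, counted clockwise from above; it starts at 0 to 0.35 rad, end stop at 2.2.
- cam_pivot (a point): On the pivot's axis, on the lever's hub, 73 mm above the work surface. With the bottle on the V-block the disc first touches it at a clamp angle of about 1.36 rad; the clamping force then grows with the angle to about 20 N at the end stop, which does no harm. The stiff pivot stays where it is left.
- post_top (a point): Centre of the top of the lever's upright black handle post: 20 mm diameter, from the lever bar (top 66 mm above the work surface) up to 130 mm above the work surface, fixed on the lever 90 mm from the pivot's axis. It can be pushed sideways, straddled or held from above; about 3 N here turns the clamp free, up to about 12 N while clamping.
- bottle: Loose amber glass bottle standing on the holder's deck: body 80 mm diameter and 105 mm high, white cap 42 mm diameter whose top is 145 mm above the bottle's underside; 0.7 kg. The origin is the centre of its underside, z up. At the start it stands loose, up to about 8 mm from the V-block; the disc pushes it home.
- rod (a joint): How far the dip tube has been pushed down into the bottle's cap, m: 0 is fully up, 0.060 is fully down with its head resting on the cap. It starts between 0 and 0.012, resists with about 4 N and stays where it is left.
- rod_top (a point): Centre of the flat top of the dip tube's grey round head (32 mm diameter, 10 mm thick) on the 8 mm steel tube, on the bottle's axis. It is 156 mm above the bottle's underside when the tube is fully down.
- flask_a: Bystander: a loose amber bottle, 88 mm diameter, 170 mm high. Origin: centre of its underside.
- jar_b: Bystander: a loose amber jar, 68 mm diameter, 85 mm high. Origin: centre of its underside.
- tray_c: Bystander: a loose white open tray, 130 by 100 mm, 45 mm high. Origin: centre of its underside.
There are look-alikes about, which are no part of the job. Leave any blue look-alike of the bottle alone.

How it is judged:
By the outcome, as a careful person would: the job done as asked, in the order asked, and still so for the second after the job is handed in, with the robot touching nothing.
It also fails if it takes over 48 s, if anything falls off the work surface, if the arm or the gripper's body presses on something with over 40 N, if the wrist force passes 120 N, or if a joint passes its speed limit or range.

## Robot

A 6-joint arm with a two-finger parallel gripper is mounted at the origin on the work surface. World frame = base frame: x ahead of the robot, y to its left, z up, the work surface at z = 0. Lengths are in m, angles in rad, forces in N, time in s.
With the tool pointing down it reaches from about 0.425 to 0.95 m from the base axis. Payload 3.5 kg.
Tool frame: the origin (TCP) lies midway between the tips of the shut fingers; the grasp point (between the pads) lies 19 mm behind it; z points along the fingers, y is the line along which they close (so a half turn about z gives the same grasp; the last joint's range is limited). The gripper opens to 85 mm and grips with 20 to 120 N. Pads are 22 mm wide; open, the fingers measure 114 mm over their backs; the gripper's body (76 mm by 85 mm) begins 54 mm behind the grasp point. The pads swing forward as they close: fully open they stand 13 mm farther back than shut.
Start: joints at [-1.489, 0.286, 1.577, -0, 1.279, -0.15], TCP at [0.155, -0.657, 0.231] pointing down, gripper open.
Joint ranges: [-2.77, 2.77], [-0.9, 2.22], [0.21, 2.48], [-1.53, 4.67], [0.24, 2.81], [-2.84, 2.84]. Speed limits (rad/s): [2.79, 2.79, 3.14, 3.14, 3.14, 3.14].

## Interface

Orientations are given as a unit quaternion [x, y, z, w].
In Python, from plant import ctrl gives the robot as it stands. The module is installed in compiled form; this text tells all that it offers.
- The arm moves only by the shell command python3 -m inch 'ROWS' [FORCE]. ROWS is JSON, a list of rows, each a list of 5 numbers: the closure, from 0 (fully open) to 1 (shut), then the shift along the tool's x, y, z in m, then the turn about the tool's z in degrees. A call has 1 to 5 rows; each row is the pose to reach, as a shift and turn from the pose commanded when the call began, along the tool's axes at that moment; what a row does not reach only later rows make up. A row lasts 1/12 s, in which the tool goes at most 41.7 mm and 7.16 degrees, less where a joint would pass 70% of its speed; a pose out of reach is approached as far as the arm can. A call with a gripper value outside its range is refused whole. The fingers move at their own pace and stop on an object; FORCE is the grip in N (left out, the last holds). Time passes only in rows, so rows that repeat a pose let the fingers close. It gives the time, the measured TCP pose, the force, the opening and the grip force at its end, in the units of the state.
- ctrl.get_state(): the state, without advancing time (a new reading comes with each control period).
- ctrl.read_camera(name): name is "side" or "top" or "wrist"; returns a dict with "pixels" (384x512x3 uint8, red, green, blue), "depth" (384x512 float32, m along the optical axis (not along the pixel's ray), 0 where there is no reading), "fx", "fy", "cx", "cy" (pixels), "xyz" and "rotation" of the camera in the world; the wrist camera has in their place "mount" (4x4, takes a point from camera to tool coordinates, whose origin is the TCP and whose axes are the flange's). Camera axes: x right, y down, z forward; pixel columns grow to the right and rows downward; lengths in m; the calibration is good to about 2 mm. A picture is of the moment at which its call begins: read the wrist's pose just before it.
- ctrl.sign_off(): hands the job in; it is judged then, once.
Trained networks look in a picture, given as the dict that the camera call returned (one of the last four; its "shot" number tells which), for a name from the list of things; names that differ only in an ending like _2 or _b are one class to them, and where a whole thing is asked for, a point or a joint stands for the part that bears it (a point fixed in the world has none). Each returns a list of dicts, best first, with "score" (0 to 1); they miss things now and then, are a little off and sometimes report something else, mostly with a low value. They report only what shows in the picture. A call takes as long as a camera call. They do not tell look-alikes from the thing itself.
- ctrl.spot_in(query, picture): "at" ([column, row] in pixels, amid what is visible of it).
- ctrl.tip_of(query, picture): "at" ([column, row] in pixels: a listed point, or the origin of a listed thing).
The state is a dict: "time": time; "qpos": joint angles; "dq": joint speeds; "joint_efforts": joint torques, N m; "eef_pos": TCP position; "tcp_rot": TCP orientation; "contact_force": force on the tool from outside, world axes, zero at the start; "wrist_torque": the same for the moment, N m; "opening": opening from 0.0 (shut) to 1.0 (fully open); "finger_force": force on a finger pad.
Only numpy, scipy, OpenCV 4.12 (cv2) and the standard library are available. Lean on these libraries where they do the work, as an engineer would, in place of code of your own. Each camera call takes 0.05 s, during which the arm holds its last target. There are 200 camera calls.

## Working session

There is one attempt and no reset: what is moved stays moved. The work goes in short steps, Python scripts to look and compute and a shell command to move; the robot and the scene stay as the last step left them, time stands still between calls to the robot, and variables do not carry over. Pictures are saved under pics/ and viewed, at most 10 in all, crops included, and the job is handed in when it is done.

```bash
mkdir -p pics
cat > h.py <<'E'
import numpy as np, cv2
from plant import ctrl
from scipy.spatial.transform import Rotation as R
def pose():
    s=ctrl.get_state(); T=np.eye(4); T[:3,:3]=R.from_quat(s["tcp_rot"]).as_matrix(); T[:3,3]=s["eef_pos"]; return T
def cam(n):
    T=pose(); p=ctrl.read_camera(n)
    if n=="wrist": p["T"]=T@np.array(p["mount"])
    else:
        M=np.eye(4); r=np.array(p["rotation"]); M[:3,:3]=r if r.shape==(3,3) else R.from_quat(r).as_matrix(); M[:3,3]=p["xyz"]; p["T"]=M
    return p
def ray(p,at): # origin, dir with unit optical depth
    d=np.array([(at[0]-p["cx"])/p["fx"],(at[1]-p["cy"])/p["fy"],1]); return p["T"][:3,3],p["T"][:3,:3]@d
def at_z(p,at,z):
    o,d=ray(p,at); return o+d*(z-o[2])/d[2]
def at_d(p,at):
    o,d=ray(p,at); u,v=int(round(at[0])),int(round(at[1])); return o+d*p["depth"][v,u]
def save(p,f): cv2.imwrite("pics/"+f,cv2.cvtColor(p["pixels"],cv2.COLOR_RGB2BGR))
E
python3 - <<'E'
from h import *
np.set_printoptions(precision=3,suppress=True)
print(pose())
for n in ("top","side"):
    p=cam(n); save(p,n+"0.png")
    for q in ("post_top","cam_pivot","rod_top","bottle","seat","vblock"):
        for r in ctrl.tip_of(q,p)[:3]:
            a=r["at"]; 
            try: print(n,q,round(r["score"],2),np.round(a),at_d(p,a))
            except Exception as e: print(n,q,a,e)
E
cd pics; python3 -c "
import cv2,numpy as np
print(cv2.imread('top0.png').shape)"
```

```text
[[ 0.973  0.23  -0.     0.155]
 [ 0.23  -0.973  0.002 -0.656]
 [ 0.    -0.002 -1.     0.23 ]
 [ 0.     0.     0.     1.   ]]
top post_top 0.92 [244. 228.] [0.494 0.059 0.128]
top post_top 0.73 [271. 146.] [ 0.768 -0.034  0.089]
top cam_pivot 0.54 [241. 198.] [0.595 0.069 0.083]
top rod_top 0.63 [268. 148.] [ 0.764 -0.027  0.084]
top rod_top 0.53 [263. 186.] [ 0.613 -0.001  0.227]
top rod_top 0.53 [332. 198.] [ 0.573 -0.207  0.216]
top bottle 0.85 [269. 247.] [ 0.431 -0.019  0.145]
top bottle 0.79 [318. 204.] [ 0.566 -0.181  0.124]
top bottle 0.65 [260. 195.] [0.592 0.007 0.161]
top seat 0.81 [263. 200.] [ 0.581 -0.004  0.132]
top vblock 0.74 [263. 195.] [ 0.592 -0.001  0.163]
side post_top 0.81 [288. 200.] [0.509 0.062 0.131]
side cam_pivot 0.7 [258. 209.] [0.596 0.035 0.064]
side rod_top 0.73 [326. 190.] [0.413 0.109 0.215]
side rod_top 0.66 [323. 160.] [ 0.432 -0.022  0.216]
side rod_top 0.62 [255. 153.] [ 0.611 -0.004  0.225]
side bottle 0.69 [276. 179.] [ 0.583 -0.16   0.036]
side bottle 0.66 [318. 254.] [0.412 0.149 0.038]
side bottle 0.64 [257. 212.] [0.594 0.065 0.076]
side seat 0.71 [258. 211.] [0.592 0.058 0.076]
(384, 512, 3)
```

View pics/top0.png

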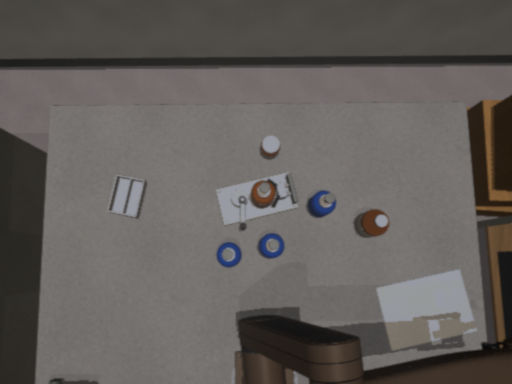

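View pics/side0.png

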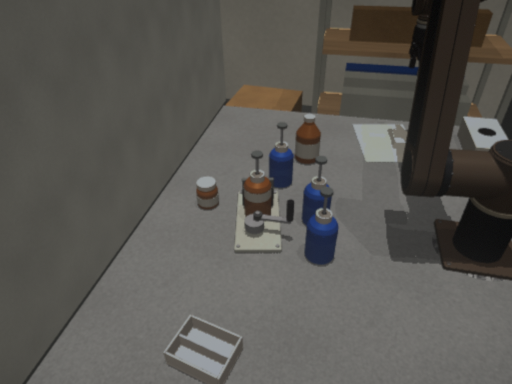

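The holder and its amber bottle are at top (263,192), side (257,190). The lever post is at top (243,227), side (290,210). The bottle look-alikes are blue, at top (323,204), (272,246) and (229,255). The flask at (376,222) and jar at (271,146) are amber but have no dip tube. Only the amber bottle on the white deck fits the description. I'll raise the arm and look from nearer.

```bash
python3 - <<'E'
from h import *
T=pose()
tgt=np.array([0.42,-0.02,0.40]); d=T[:3,:3].T@(tgt-T[:3,3]); print("tool-axis shift",d)
p=cam("wrist"); print(p["mount"])
E
python3 -m inch '[[0,0,0,-0.04,0],[0,0,0,-0.08,0],[0,0,0,-0.12,0],[0,0,0,-0.16,0],[0,0,0,-0.17,0]]'
```

```text
tool-axis shift [ 0.40413572 -0.5590375  -0.16864792]
[[ 1.37406076e-04 -9.53784768e-01 -3.00490595e-01  7.69731512e-02]
 [ 9.99999909e-01  9.64551978e-06  4.26656659e-04  1.27118035e-03]
 [-4.04040235e-04 -3.00490626e-01  9.53784682e-01 -1.41899343e-01]
 [ 0.00000000e+00  0.00000000e+00  0.00000000e+00  1.00000000e+00]]
time: 1.17
eef_pos: [0.1553, -0.6584, 0.4113]
tcp_rot: [0.993, 0.116, -0.0, 0.007]
contact_force: [0.6, -0.1, 1.9]
opening: 0.999
finger_force: 0.0
```

```bash
python3 -m inch '[[0,0.03,-0.028,0,0],[0,0.06,-0.056,0,0],[0,0.09,-0.084,0,0],[0,0.12,-0.111,0,0],[0,0.15,-0.138,0,0]]'
python3 -m inch '[[0,0.03,-0.028,0,0],[0,0.06,-0.056,0,0],[0,0.09,-0.084,0,0],[0,0.12,-0.111,0,0],[0,0.15,-0.138,0,0]]'
python3 -m inch '[[0,0.03,-0.028,0,0],[0,0.06,-0.056,0,0],[0,0.09,-0.084,0,0],[0,0.12,-0.111,0,0],[0,0.15,-0.138,0,0]]'
python3 -m inch '[[0,0.03,-0.028,0,0],[0,0.06,-0.056,0,0],[0,0.09,-0.084,0,0],[0,0.12,-0.111,0,0],[0,0.15,-0.138,0,0]]'
python3 -m inch '[[0,0,0,0,0],[0,0,0,0,0],[0,0,0,0,0]]'
cat > look.py <<'E'
import sys
from h import *
np.set_printoptions(precision=4,suppress=True)
Z={"post_top":.13,"cam_pivot":.073,"rod_top":None,"bottle":.015,"seat":.015,"vblock":0,"cam":.015}
T=pose(); print(T)
p=cam("wrist"); save(p,sys.argv[1]+".png")
for q in Z:
    for r in ctrl.tip_of(q,p)[:4]:
        a=r["at"]; z=Z[q]
        print(q,round(r["score"],2),np.round(a),"d",at_d(p,a),"" if z is None else at_z(p,a,z))
E
python3 look.py w1
```

```text
time: 1.58
eef_pos: [0.27, -0.4865, 0.4013]
tcp_rot: [0.993, 0.115, 0.0, 0.0]
contact_force: [1.1, -0.2, 0.2]
opening: 0.996
finger_force: 0.0
time: 2.0
eef_pos: [0.3843, -0.3175, 0.4016]
tcp_rot: [0.993, 0.115, 0.0, 0.0]
contact_force: [0.9, 0.7, 0.1]
opening: 1.004
finger_force: 0.0
time: 2.42
eef_pos: [0.4987, -0.1486, 0.4016]
tcp_rot: [0.993, 0.116, 0.0, 0.0]
contact_force: [0.4, -0.7, 0.4]
opening: 1.001
finger_force: 0.0
time: 2.83
eef_pos: [0.613, 0.0202, 0.4015]
tcp_rot: [0.993, 0.116, 0.0, 0.0]
contact_force: [0.4, -1.3, 0.1]
opening: 0.997
finger_force: 0.0
time: 3.08
eef_pos: [0.6121, 0.0181, 0.4011]
tcp_rot: [0.993, 0.116, -0.0, 0.0]
contact_force: [0.4, -0.4, -0.4]
opening: 1.001
finger_force: 0.0
[[ 0.9731  0.2302 -0.0007  0.6121]
 [ 0.2302 -0.9731 -0.0005  0.0181]
 [-0.0007  0.0003 -1.      0.4011]
 [ 0.      0.      0.      1.    ]]
post_top 0.91 [210. 213.] d [0.5044 0.0629 0.1284] [0.5051 0.0628 0.13  ]
cam_pivot 0.88 [227. 153.] d [0.5846 0.0601 0.0721] [0.5848 0.0601 0.073 ]
rod_top 0.77 [261. 301.] d [ 0.4372 -0.0287  0.215 ] 
rod_top 0.63 [430. 236.] d [ 0.5739 -0.2031  0.2154] 
rod_top 0.57 [277. 176.] d [ 0.6064 -0.0053  0.2263] 
rod_top 0.51 [152. 298.] d [0.601  0.0574 0.4408] 
bottle 0.95 [271. 142.] d [0.6273 0.0032 0.1407] [ 0.6085 -0.0067  0.015 ]
bottle 0.93 [265. 228.] d [ 0.4787 -0.0275  0.0821] [ 0.4483 -0.0365  0.015 ]
bottle 0.77 [370. 180.] d [ 0.596  -0.1685  0.0824] [ 0.5826 -0.1983  0.015 ]
bottle 0.7 [188. 224.] d [0.4514 0.0987 0.0738] [0.4219 0.1068 0.015 ]
seat 0.3 [ 3. 74.] d [0.6155 0.4512 0.0053] [0.6168 0.4437 0.015 ]
cam 0.85 [226. 140.] d [0.6048 0.0653 0.0722] [0.5947 0.0691 0.015 ]
```

View pics/w1.png

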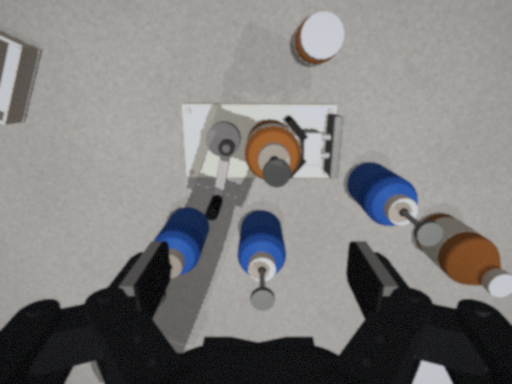

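Run:
```python
from h import *
np.set_printoptions(precision=4,suppress=True)
p=cam("wrist")
Rt=pose()[:3,:2]; c=lambda w:(Rt.T@w)  # tool-xy coords
for a in [(183,104),(337,104),(340,179),(186,179)]:
    w=at_z(p,a,.015); print(a,w,c(w))
I=p["pixels"][90:260,150:320]; cv2.imwrite("pics/c1.png",cv2.cvtColor(cv2.resize(I,None,fx=3.5,fy=3.5,interpolation=cv2.INTER_CUBIC),cv2.COLOR_RGB2BGR))
D=p["depth"]; H,W=D.shape; v,u=np.mgrid[:H,:W]
P=np.stack([(u-p["cx"])/p["fx"]*D,(v-p["cy"])/p["fy"]*D,D],-1)@p["T"][:3,:3].T+p["T"][:3,3]
def blob(n,sel):
    q=P[sel]; print(n,len(q),"mean",q.mean(0),"mid",(q.max(0)+q.min(0))/2,"tool",c(q.mean(0)))
z=P[...,2]
def near(x,y,r): return np.hypot(P[...,0]-x,P[...,1]-y)<r
blob("post",near(.505,.063,.02)&(z>.123)&(z<.135))
blob("hub",near(.59,.062,.02)&(z>.069)&(z<.078))
for x,y in [(.606,-.005),(.437,-.029),(.574,-.203),(.41,.11)]: blob("head",near(x,y,.035)&(z>.205)&(z<.235))
blob("blue3",near(.42,.11,.06)&(z>.06)&(z<.16))
```

```text
(183, 104) [0.6374 0.1511 0.015 ] [ 0.655  -0.0013]
(337, 104) [ 0.6964 -0.1003  0.015 ] [0.655  0.2569]
(340, 179) [ 0.5726 -0.1454  0.015 ] [0.5241 0.2725]
(186, 179) [0.509  0.1254 0.015 ] [ 0.5242 -0.0056]
post 149 mean [0.5037 0.0608 0.1287] mid [0.5025 0.0608 0.1276] tool [0.5043 0.0561]
hub 215 mean [0.5928 0.0631 0.0732] mid [0.5924 0.0631 0.0734] tool [0.5915 0.0742]
head 669 mean [ 0.6093 -0.0046  0.2248] mid [ 0.6083 -0.0049  0.2224] tool [0.5922 0.1439]
head 477 mean [ 0.4409 -0.0295  0.2141] mid [ 0.4385 -0.0299  0.211 ] tool [0.4225 0.1297]
head 593 mean [ 0.5765 -0.1997  0.2141] mid [ 0.5755 -0.2017  0.2111] tool [0.5156 0.3263]
head 35 mean [0.4106 0.0939 0.2133] mid [0.4098 0.0944 0.2109] tool [0.4213 0.0026]
blue3 1772 mean [0.4321 0.0976 0.1099] mid [0.416  0.1064 0.1031] tool [0.443  0.0039]
```

View pics/c1.png

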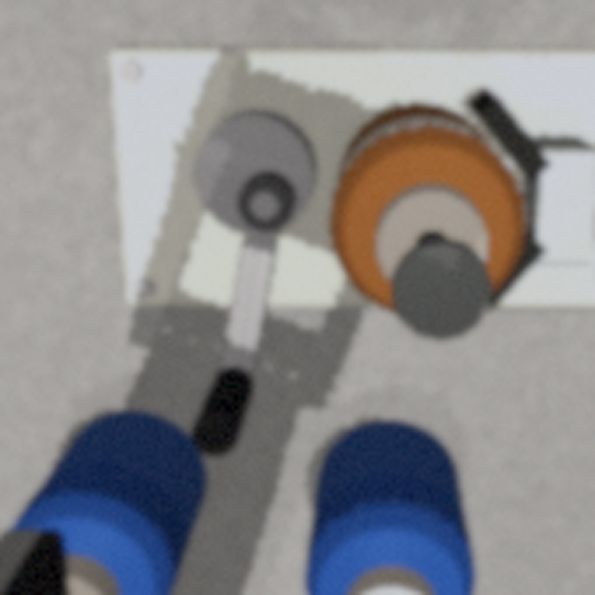

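The crop confirms the target: amber bottle with grey tube head at (440,290), hub at (265,200) and black post at (222,412), all on the white deck. I work the lever angle out at about 0.2 rad. Next I go over the post with the gripper half closed, then down.

```bash
python3 -c "
from plant import ctrl; print(ctrl.get_state()['qpos'])"
python3 -m inch '[[0.4,-0.03,-0.021,0,-5],[0.4,-0.06,-0.042,0,-11],[0.4,-0.095,-0.068,0,-17],[0.4,-0.095,-0.068,0.04,-20],[0.4,-0.095,-0.068,0.08,-20]]' 30
python3 -m inch '[[0.4,0,0,0,0],[0.4,0,0,0,0]]'
python3 look.py w2
```

```text
[-1.36831971e-01  7.19362422e-02  1.51753525e+00  1.62155673e-05
  1.55173935e+00  1.20309894e+00]
time: 3.95
eef_pos: [0.5044, 0.0632, 0.3254]
tcp_rot: [0.958, 0.288, 0.005, 0.002]
contact_force: [1.2, 0.1, -0.9]
opening: 0.603
finger_force: 0.0
time: 4.12
eef_pos: [0.5025, 0.0625, 0.3187]
tcp_rot: [0.958, 0.286, -0.003, -0.001]
contact_force: [0.5, 0.1, 0.8]
opening: 0.602
finger_force: 0.0
[[ 0.8362  0.5485 -0.0065  0.5025]
 [ 0.5485 -0.8362  0.0005  0.0625]
 [-0.0052 -0.004  -1.      0.3187]
 [ 0.      0.      0.      1.    ]]
post_top 0.8 [256. 160.] d [0.5027 0.0649 0.1298] [0.5027 0.0649 0.13  ]
post_top 0.55 [296.  92.] d [0.5889 0.0648 0.0765] [0.586  0.0702 0.13  ]
cam_pivot 0.98 [298.  91.] d [0.5911 0.0635 0.077 ] [0.5913 0.0631 0.073 ]
rod_top 0.95 [301. 290.] d [ 0.438  -0.0297  0.2153] 
rod_top 0.89 [158. 243.] d [0.4081 0.1068 0.2157] 
rod_top 0.7 [404. 126.] d [ 0.606  -0.0036  0.225 ] 
rod_top 0.17 [288.  89.] d [0.5861 0.074  0.0735] 
bottle 0.97 [283. 205.] d [ 0.4656 -0.0004  0.0954] [ 0.4431 -0.0232  0.015 ]
bottle 0.81 [340. 108.] d [0.5977 0.0229 0.134 ] [ 0.6086 -0.0065  0.015 ]
bottle 0.6 [198. 175.] d [0.4472 0.11   0.1138] [0.4128 0.1119 0.015 ]
seat 0.61 [341. 106.] d [0.5999 0.0236 0.1355] [ 0.6117 -0.006   0.015 ]
vblock 0.38 [258. 158.] d [0.506  0.0646 0.1279] [0.4821 0.0496 0.    ]
cam 0.93 [291.  89.] d [0.5885 0.071  0.0713] [0.5915 0.0663 0.015 ]
```

View pics/w2.png

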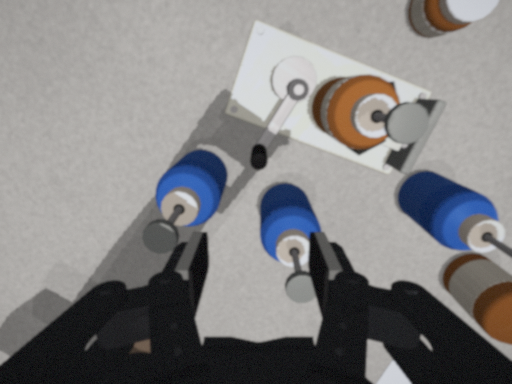

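The post at pixel (258,157) stands straight below the TCP, and the fingers clear the blue bottles at (192,190) and (288,220). Going down to grip it.

```bash
python3 -m inch '[[0.4,0.001,-0.002,0.04,0],[0.4,0.001,-0.002,0.08,0],[0.4,0.001,-0.002,0.12,0],[0.4,0.001,-0.002,0.15,0],[0.4,0.001,-0.002,0.18,0]]'
python3 -m inch '[[0.4,0,0,0.02,0],[0.4,0,0,0.04,0],[0.4,0,0,0.05,0],[0.4,0,0,0.05,0]]'
python3 -m inch '[[1,0,0,0,0],[1,0,0,0,0],[1,0,0,0,0],[1,0,0,0,0],[1,0,0,0,0]]' 30
cat > arc.py <<'E'
import sys
from h import *
np.set_printoptions(precision=4,suppress=True)
P=np.array([.592,.0637]); dl=float(sys.argv[1]); dt=float(sys.argv[2]) if len(sys.argv)>2 else 0
s=ctrl.get_state(); T=pose(); r=T[:2,3]-P; th0=-np.degrees(np.arctan2(r[1],r[0]))  # world, cw from +x
hold=np.degrees(np.arctan2(.2302,.9731))
a=(np.degrees(np.arctan2(-r[1],r[0]))-180+hold+180)%360-180
print("r",np.hypot(*r),"lever rad",np.radians(a),"F",s["contact_force"],"q1,q6",s["qpos"][0],s["qpos"][5],"yaw",np.degrees(np.arctan2(T[1,0],T[0,0])))
for i in range(1,6):
    b=np.radians(a+dl*i/5); d=np.array([-np.cos(b),np.sin(b)]); h=np.radians(hold)
    w=P+.09*np.array([np.cos(h)*d[0]-np.sin(h)*d[1],np.sin(h)*d[0]+np.cos(h)*d[1]])
    print(np.round((T[:2,:2].T@(w-T[:2,3])),4))
E
python3 arc.py 20
```

```text
time: 4.93
eef_pos: [0.5038, 0.0647, 0.1399]
tcp_rot: [0.958, 0.286, -0.0, -0.0]
contact_force: [1.4, 0.1, -0.2]
opening: 0.604
finger_force: 0.0
time: 5.27
eef_pos: [0.5024, 0.0648, 0.0891]
tcp_rot: [0.958, 0.286, -0.002, -0.001]
contact_force: [-0.9, -0.4, 0.2]
opening: 0.605
finger_force: 0.0
time: 5.68
eef_pos: [0.5052, 0.0647, 0.0933]
tcp_rot: [0.958, 0.286, 0.001, 0.0]
contact_force: [-1.1, 0.6, 5.7]
opening: 0.225
finger_force: 29.6
r 0.08685266244230067 lever rad 0.244094380551572 F [-1.075   0.6249  5.7175] q1,q6 -0.07208231247951896 0.9177812244559709 yaw 33.279161076448034
[ 0.0011 -0.0068]
[ 0.0051 -0.0117]
[ 0.0095 -0.0162]
[ 0.0141 -0.0204]
[ 0.0191 -0.0243]
```

```bash
python3 -m inch '[[1,0.001,-0.007,0,3],[1,0.005,-0.012,0,6],[1,0.010,-0.016,0,10],[1,0.014,-0.020,0,13],[1,0.019,-0.024,0,16]]'
python3 arc.py 20
```

```text
time: 6.1
eef_pos: [0.5094, 0.0935, 0.0933]
tcp_rot: [0.989, 0.149, 0.003, 0.002]
contact_force: [3.1, -7.5, 1.8]
opening: 0.226
finger_force: 30.3
r 0.087763448743469 lever rad 0.5783530610397317 F [ 3.1038 -7.508   1.8071] q1,q6 -0.012785131617002446 1.262151935701103 yaw 17.09821108228968
[ 0.0022 -0.0062]
[ 0.0064 -0.0108]
[ 0.011  -0.0151]
[ 0.0159 -0.0191]
[ 0.021  -0.0227]
```

```bash
python3 -m inch '[[1,0.003,-0.006,0,3],[1,0.007,-0.011,0,6],[1,0.011,-0.015,0,10],[1,0.016,-0.019,0,13],[1,0.021,-0.023,0,16]]'
python3 arc.py 22
```

```text
time: 6.52
eef_pos: [0.5236, 0.1206, 0.0933]
tcp_rot: [1.0, 0.01, 0.005, 0.003]
contact_force: [4.9, -10.9, 0.7]
opening: 0.225
finger_force: 30.2
r 0.08897308272744617 lever rad 0.9267911485530335 F [  4.9493 -10.858    0.6682] q1,q6 0.040470588308379685 1.5954494374259565 yaw 1.1489399736522772
[ 0.0039 -0.0057]
[ 0.009  -0.0104]
[ 0.0145 -0.0146]
[ 0.0202 -0.0185]
[ 0.0263 -0.0218]
```

```bash
python3 -m inch '[[1,0.004,-0.006,0,3],[1,0.009,-0.010,0,6],[1,0.0145,-0.0145,0,10],[1,0.020,-0.0185,0,13],[1,0.026,-0.022,0,16]]'
python3 arc.py 22
```

```text
time: 6.93
eef_pos: [0.5478, 0.1424, 0.0932]
tcp_rot: [0.992, -0.129, 0.003, 0.003]
contact_force: [0.2, -15.0, 5.1]
opening: 0.222
finger_force: 30.6
r 0.09021858511372632 lever rad 1.2915858683142332 F [  0.2251 -14.9606   5.1401] q1,q6 0.0784983796174103 1.913362900398337 yaw -14.836144218603264
[ 0.0053 -0.0045]
[ 0.0108 -0.0087]
[ 0.0166 -0.0125]
[ 0.0226 -0.0158]
[ 0.0289 -0.0186]
```

```bash
python3 -m inch '[[1,0.006,-0.0035,0,3],[1,0.012,-0.0075,0,6],[1,0.0175,-0.011,0,9],[1,0.0235,-0.014,0,12],[1,0.0295,-0.017,0,15]]' 40
python3 arc.py 18
```

```text
time: 7.35
eef_pos: [0.5767, 0.153, 0.0931]
tcp_rot: [0.966, -0.258, -0.003, 0.003]
contact_force: [-14.0, -8.2, 12.9]
opening: 0.22
finger_force: 39.8
r 0.09063512498839872 lever rad 1.6331800504239664 F [-14.0309  -8.191   12.8547] q1,q6 0.09086392044090484 2.186231568529543 yaw -29.93653503715645
[ 0.0049 -0.003 ]
[ 0.0095 -0.0062]
[ 0.0144 -0.009 ]
[ 0.0194 -0.0116]
[ 0.0246 -0.0139]
```

```bash
python3 -m inch '[[1,0.005,-0.003,0,2],[1,0.0095,-0.006,0,4],[1,0.0145,-0.009,0,6],[1,0.0195,-0.0115,0,8],[1,0.0245,-0.014,0,10]]' 40
python3 arc.py 14
```

```text
time: 7.77
eef_pos: [0.5992, 0.1544, 0.0928]
tcp_rot: [0.94, -0.341, -0.011, 0.005]
contact_force: [-33.0, -4.0, 26.4]
opening: 0.223
finger_force: 43.6
r 0.09098559527193097 lever rad 1.8826072041169124 F [-32.9757  -3.9852  26.4275] q1,q6 0.08838000639094663 2.35587195320065 yaw -39.92607789757437
[ 0.0042 -0.0017]
[ 0.008  -0.0039]
[ 0.0118 -0.006 ]
[ 0.0158 -0.0079]
[ 0.0199 -0.0096]
```

The force is higher than expected, so I'm checking what the hand touches.

Run:
```python
from h import *
s=ctrl.get_state(); print(s["contact_force"],s["wrist_torque"],s["tcp_rot"])
a=cam("wrist"); b=cam("side")
I=np.hstack([cv2.resize(a["pixels"],(512,384))[:, 60:452], cv2.resize(b["pixels"][100:280,200:390],(405,384),interpolation=cv2.INTER_CUBIC)])
cv2.imwrite("pics/m1.png",cv2.cvtColor(I,cv2.COLOR_RGB2BGR))
for q in("cam_pivot","rod_top","bottle"):
  for r in ctrl.tip_of(q,a)[:3]: print(q,r["score"],np.round(r["at"]),at_d(a,r["at"]))
```

```text
[-32.97565762  -3.98523259  26.42750026] [-0.39213026  4.49888239 -0.44060403] [ 0.93987276 -0.34132762 -0.01051843  0.00489959]
cam_pivot 0.79 [393. 143.] [0.59278542 0.06661132 0.07634899]
cam_pivot 0.53 [355. 123.] [0.60744487 0.07225375 0.0537236 ]
bottle 0.73 [419. 304.] [0.45123766 0.10980223 0.03594331]
bottle 0.69 [447.  39.] [0.62006702 0.02293915 0.08122342]
```

View pics/m1.png

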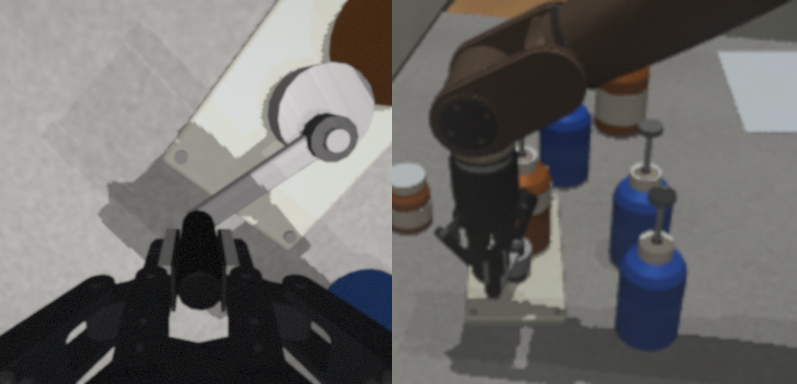

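Wrist view: only the post is in the fingers, at (200,260), with the disc at (320,105) against the bottle. I'll hold still to see whether the force relaxes.

```bash
python3 -m inch '[[1,0,0,0,0],[1,0,0,0,0],[1,0,0,0,0]]'; python3 arc.py 12
```

```text
time: 8.27
eef_pos: [0.5995, 0.1544, 0.0929]
tcp_rot: [0.94, -0.34, -0.009, 0.005]
contact_force: [-24.9, -4.1, 21.4]
opening: 0.222
finger_force: 42.1
r 0.09098020156342827 lever rad 1.8857037054603099 F [-24.9268  -4.0722  21.3937] q1,q6 0.08851643993974842 2.3544904313793293 yaw -39.81848658991786
[ 0.0037 -0.0013]
[ 0.0069 -0.0033]
[ 0.0102 -0.0051]
[ 0.0136 -0.0068]
[ 0.017  -0.0083]
```

```bash
python3 -m inch '[[1,0.0015,-0.0005,-0.001,1],[1,0.0035,-0.001,-0.002,2],[1,0.005,-0.002,-0.002,3],[1,0.007,-0.0033,-0.002,4],[1,0.0085,-0.004,-0.002,5]]'; python3 arc.py 10
```

```text
time: 8.68
eef_pos: [0.6022, 0.1539, 0.0926]
tcp_rot: [0.925, -0.38, -0.018, 0.007]
contact_force: [-41.9, 0.5, 25.4]
opening: 0.223
finger_force: 47.4
r 0.09078787662802092 lever rad 1.9156199181844216 F [-41.9288   0.4733  25.4304] q1,q6 0.08588667056926233 2.4355659862847188 yaw -44.75310465305685
[ 0.003  -0.0013]
[ 0.0055 -0.0031]
[ 0.0082 -0.0048]
[ 0.0109 -0.0064]
[ 0.0136 -0.008 ]
```

Run:
```python
from h import *
np.set_printoptions(precision=4,suppress=True)
a=cam("wrist"); g=cv2.cvtColor(a["pixels"],cv2.COLOR_RGB2GRAY)
D=a["depth"]; H,W=D.shape; v,u=np.mgrid[:H,:W]
P=np.stack([(u-a["cx"])/a["fx"]*D,(v-a["cy"])/a["fy"]*D,D],-1)@a["T"][:3,:3].T+a["T"][:3,3]
m=(np.abs(P[...,2]-.055)<.006)&(np.hypot(P[...,0]-.6,P[...,1]-.06)<.06)
q=P[m][:,:2]; c,r=cv2.minEnclosingCircle(q.astype(np.float32)); print("disc",len(q),c,r)
m=(np.abs(P[...,2]-.075)<.004)&(np.hypot(P[...,0]-.592,P[...,1]-.064)<.025)
q=P[m][:,:2]; c,r=cv2.minEnclosingCircle(q.astype(np.float32)); print("hub",len(q),c,r)
for n in("side","top"):
  p=cam(n)
  for r in ctrl.tip_of("rod_top",p)[:5]: print(n,round(r["score"],2),np.round(r["at"]),at_d(p,r["at"]),at_z(p,r["at"],.225))
I=cv2.resize(a["pixels"][0:240,230:512],None,fx=2.1,fy=2.1,interpolation=cv2.INTER_CUBIC)
cv2.imwrite("pics/m2.png",cv2.cvtColor(I,cv2.COLOR_RGB2BGR))
```

```text
disc 6481 (0.6057513952255249, 0.061430685222148895) 0.05815848335623741
hub 1781 (0.592578113079071, 0.0637858510017395) 0.013195865787565708
side 0.75 [244. 217.] [0.6049 0.1528 0.1311] [0.5743 0.2564 0.225 ]
side 0.61 [326. 190.] [0.4123 0.1097 0.217 ] [0.4121 0.1206 0.225 ]
side 0.55 [321. 159.] [ 0.4374 -0.0259  0.2148] [ 0.4367 -0.0096  0.225 ]
top 0.67 [269. 192.] [ 0.5926 -0.0171  0.2261] [ 0.5928 -0.0172  0.225 ]
top 0.44 [330. 198.] [ 0.5748 -0.2018  0.2217] [ 0.5744 -0.2011  0.225 ]
top 0.4 [271. 246.] [ 0.4339 -0.0197  0.216 ] [ 0.4336 -0.0192  0.225 ]
```

View pics/m2.png

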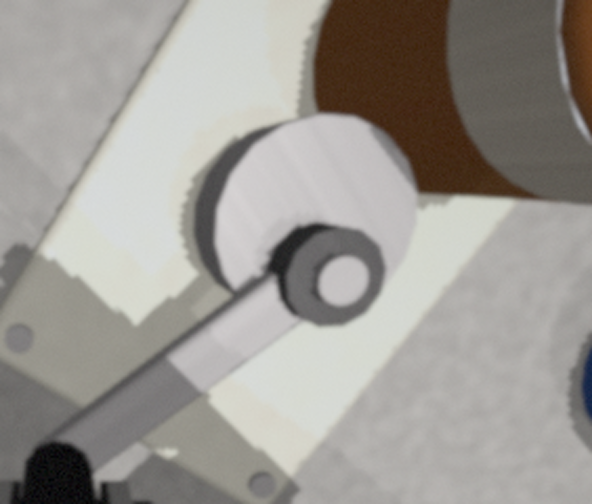

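Disc is at (315,210), pressing the bottle at about (400,150) in this crop. The top view puts the tube head about 20 mm from where it was, so I'm checking the bottle itself.

Run:
```python
from h import *
np.set_printoptions(precision=4,suppress=True)
p=cam("top"); I=p["pixels"]; D=p["depth"]
H,W=D.shape; v,u=np.mgrid[:H,:W]
def cl(p):
    D=p["depth"]; return np.stack([(u-p["cx"])/p["fx"]*D,(v-p["cy"])/p["fy"]*D,D],-1)@p["T"][:3,:3].T+p["T"][:3,3]
P=cl(p); hs=cv2.cvtColor(I,cv2.COLOR_RGB2HSV)
near=(np.hypot(P[...,0]-.6,P[...,1]+.01)<.08)
print("cam",p["xyz"])
Hc=lambda w: np.array([.9731*(w[0]-.5925)+.2302*(w[1]-.0637), -.2302*(w[0]-.5925)+.9731*(w[1]-.0637)])
am=near&(hs[...,0]<15)&(hs[...,1]>150)
for lo,hi in((.03,.1),(.1,.13),(.135,.17),(.2,.24)):
    s=near&(P[...,2]>lo)&(P[...,2]<hi)&(am if lo<.12 else True)
    if s.sum(): q=P[s]; mid=(q.max(0)+q.min(0))/2; print(lo,s.sum(),mid,"holder rel pivot",Hc(mid),q.min(0),q.max(0))
a=cv2.resize(I[160:235,205:310],None,fx=5,fy=5,interpolation=cv2.INTER_CUBIC)
b=cv2.imread("pics/top0.png")[:,:,::-1][160:235,205:310]; b=cv2.resize(b,None,fx=2.5,fy=2.5,interpolation=cv2.INTER_CUBIC)
o=np.zeros((375,790,3),np.uint8); o[:,:525]=a; o[:b.shape[0],526:526+b.shape[1]]=b
cv2.imwrite("pics/t1.png",cv2.cvtColor(o,cv2.COLOR_RGB2BGR))
```

```text
cam [0.3937 0.0557 1.5753]
0.1 12 [ 0.5808 -0.0095  0.1267] holder rel pivot [-0.0282 -0.0685] [ 0.5657 -0.0414  0.124 ] [0.5959 0.0225 0.1294]
0.135 205 [ 0.5985 -0.0126  0.1522] holder rel pivot [-0.0117 -0.0757] [ 0.5644 -0.0477  0.1351] [0.6327 0.0225 0.1694]
0.2 91 [ 0.5995 -0.0115  0.227 ] holder rel pivot [-0.0105 -0.0748] [ 0.584  -0.0267  0.2184] [0.615  0.0036 0.2356]
```

View pics/t1.png

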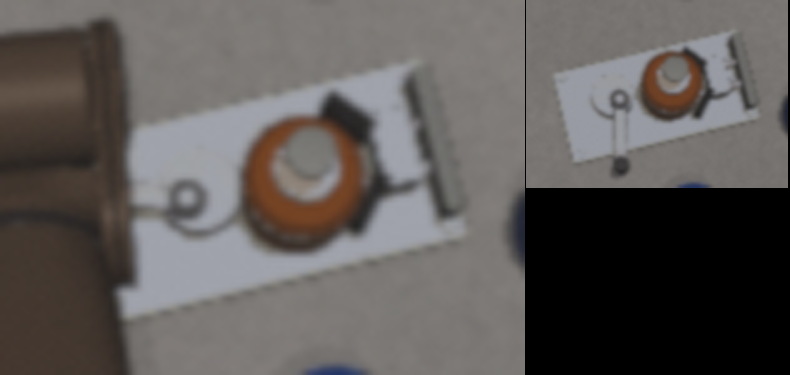

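The top crop shows the bottle upright at (303,180) and seated in the V (faces at (348,118) and (365,212)). The V-block is pushed back about 5–6 mm, so the clamp is firm. I'll relieve the hand, open and rise.

```bash
python3 -m inch '[[1,-0.002,0.001,0,0],[1,-0.004,0.002,0,0],[1,-0.005,0.0025,0,0],[0.5,-0.005,0.0025,0,0],[0.4,-0.005,0.0025,0,0]]'
python3 arc.py 5|head -1
python3 -m inch '[[0.4,0,0,0,0],[0.4,0,0,0,0],[0.4,0,0,-0.03,0],[0.4,0,0,-0.07,0],[0.4,0,0,-0.11,0]]'
python3 -m inch '[[0.4,0,0,-0.04,0],[0.4,0,0,-0.08,0],[0.4,0,0,-0.12,0],[0.4,0,0,-0.12,0]]'
python3 look.py w3
```

```text
time: 9.4
eef_pos: [0.6072, 0.154, 0.092]
tcp_rot: [0.925, -0.38, -0.003, 0.002]
contact_force: [-2.1, -0.2, 0.9]
opening: 0.499
finger_force: 1.1
r 0.09161125582504985 lever rad 1.9697169154979404 F [-2.1406 -0.1663  0.8848] q1,q6 0.08697610475262532 2.437979147183463 yaw -44.677125929630456
time: 9.82
eef_pos: [0.61, 0.1543, 0.2035]
tcp_rot: [0.925, -0.381, -0.001, 0.0]
contact_force: [1.1, -0.6, -0.0]
opening: 0.6
finger_force: 0.0
time: 10.15
eef_pos: [0.6144, 0.1548, 0.3362]
tcp_rot: [0.925, -0.38, 0.009, -0.005]
contact_force: [0.4, 0.0, 1.9]
opening: 0.6
finger_force: 0.0
[[ 0.7105 -0.7034  0.0209  0.6144]
 [-0.7036 -0.7106  0.002   0.1548]
 [ 0.0134 -0.0161 -0.9998  0.3362]
 [ 0.      0.      0.      1.    ]]
post_top 0.88 [288. 184.] d [0.5729 0.1501 0.1303] [0.5728 0.1502 0.13  ]
cam_pivot 0.78 [323. 120.] d [0.5895 0.0661 0.0755] [0.589  0.0659 0.073 ]
rod_top 0.95 [434. 291.] d [0.4125 0.109  0.2154] 
rod_top 0.88 [419.  52.] d [ 0.6057 -0.0066  0.2262] 
bottle 0.96 [428. 141.] d [ 0.474  -0.0138  0.0786] [ 0.4435 -0.0317  0.015 ]
bottle 0.8 [362. 213.] d [0.4504 0.1128 0.0686] [0.4223 0.1145 0.015 ]
bottle 0.7 [348.  72.] d [0.62   0.0184 0.1317] [ 0.6045 -0.0087  0.015 ]
seat 0.71 [418.  52.] d [ 0.6059 -0.0061  0.2257] [ 0.5556 -0.0937  0.015 ]
cam 0.7 [312. 114.] d [0.6028 0.0705 0.06  ] [0.5959 0.0674 0.015 ]
```

View pics/w3.png

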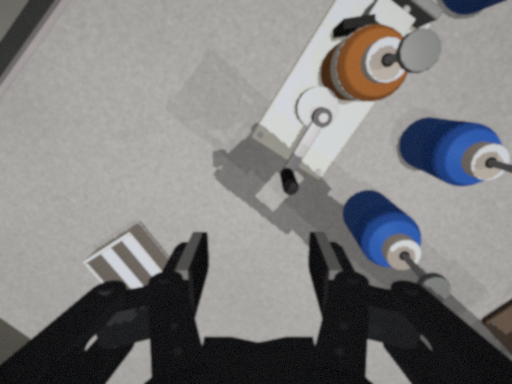

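The post is now at (288,184), a lever angle of about 1.6 rad, so the post slid in the pads or sprang back. I'm measuring again at rest.

```bash
python3 -m inch '[[0.4,0,0,0,0],[0.4,0,0,0,0],[0.4,0,0,0,0]]' | head -3
cat > lev.py <<'E'
from h import *
np.set_printoptions(precision=4,suppress=True)
p=cam("wrist"); D=p["depth"]; H,W=D.shape; v,u=np.mgrid[:H,:W]
P=np.stack([(u-p["cx"])/p["fx"]*D,(v-p["cy"])/p["fy"]*D,D],-1)@p["T"][:3,:3].T+p["T"][:3,3]; z=P[...,2]
w={}
for q in("post_top","cam_pivot","rod_top"):
    c=[(r["score"],at_d(p,r["at"])) for r in ctrl.tip_of(q,p)]
    if q=="rod_top": c=[x for x in c if np.hypot(x[1][0]-.603,x[1][1]+.012)<.05]
    if not c: print(q,"none"); continue
    c=c[0][1]; s=(np.hypot(P[...,0]-c[0],P[...,1]-c[1])<.02)&(np.abs(z-c[2])<.005)
    w[q]=P[s].mean(0); print(q,c,"mean",w[q])
pv=w.get("cam_pivot",np.array([.592,.0637,0])); h=np.arctan2(.2302,.9731); M=np.array([[np.cos(h),np.sin(h)],[-np.sin(h),np.cos(h)]])
if "post_top" in w: l=M@(w["post_top"]-pv)[:2]; print("lever",l,np.hypot(*l),"theta",np.arctan2(l[1],-l[0]))
if "rod_top" in w: print("bottle rel pivot",M@(w["rod_top"]-pv)[:2])
E
python3 lev.py
```

```text
time: 10.8
eef_pos: [0.6101, 0.1543, 0.3229]
tcp_rot: [0.925, -0.38, -0.0, 0.0]
post_top [0.5721 0.15   0.1316] mean [0.5679 0.1498 0.1291]
cam_pivot [0.5885 0.0684 0.0742] mean [0.5923 0.0639 0.0733]
rod_top [ 0.6065 -0.0087  0.2259] mean [ 0.6057 -0.0084  0.2251]
lever [-0.004   0.0892] 0.08925736840218866 theta 1.5259555909382703
bottle rel pivot [-0.0037 -0.0735]
```

The lever stands at 1.53 rad with the bottle just touched: my grip was at a poor angle and the post slid in the pads. I'll turn the hand so the fingers close along the direction of travel, then push again.

```bash
python3 -m inch '[[0.4,-0.01,0.01,0,-7],[0.4,-0.02,0.02,0,-14],[0.4,-0.026,0.031,0,-21],[0.4,-0.026,0.031,0,-28],[0.4,-0.026,0.031,0,-35]]'|head -2
python3 -m inch '[[0.4,0,0,0,-7],[0.4,0,0,0,-14],[0.4,0,0,0,-21],[0.4,0,0,0,-28],[0.4,0,0,0,-35]]'|head -2
python3 -m inch '[[0.4,0,0,0,-7],[0.4,0,0,0,-14],[0.4,0,0,0,-21],[0.4,0,0,0,-28],[0.4,0,0,0,-35]]'|head -2
python3 -m inch '[[0.5,0,0,0,-7],[0.5,0,0,0,-14],[0.5,0,0,0,-21],[0.5,0,0,0,-28],[0.5,0,0,0,-28]]'
python3 -m inch '[[0.5,0,0,0.04,0],[0.5,0,0,0.08,0],[0.5,0,0,0.08,0],[0.5,0,0,0.08,0]]'|head -3
python3 lev.py; python3 arc.py 5 | tail -5
```

```text
time: 11.42
eef_pos: [0.5694, 0.1506, 0.3238]
time: 11.83
eef_pos: [0.5699, 0.1506, 0.3235]
time: 12.25
eef_pos: [0.5699, 0.1506, 0.3235]
time: 12.67
eef_pos: [0.5699, 0.1506, 0.3235]
tcp_rot: [0.717, 0.697, 0.0, 0.0]
contact_force: [-0.2, -0.1, -0.2]
opening: 0.499
finger_force: 0.0
time: 13.0
eef_pos: [0.5682, 0.1504, 0.2406]
tcp_rot: [0.718, 0.696, -0.003, -0.002]
post_top [0.565  0.1502 0.1289] mean [0.5683 0.1513 0.129 ]
cam_pivot [0.5921 0.0615 0.0757] mean [0.5927 0.0649 0.0735]
rod_top none
lever [-0.0039  0.0897] 0.08977692752001361 theta 1.5277732010972458
[0.001  0.0014]
[0.0013 0.0029]
[0.0017 0.0044]
[0.002 0.006]
[0.0023 0.0075]
```

```bash
python3 -m inch '[[0.5,0,0,0.04,0],[0.5,0,0,0.08,0],[0.5,0,0,0.12,0],[0.5,0,0,0.15,0],[0.5,0,0,0.159,0]]'|head -2
python3 -m inch '[[1,0,0,0,0],[1,0,0,0,0],[1,0,0,0,0],[1,0,0,0,0]]' 40
python3 arc.py 12
```

```text
time: 13.62
eef_pos: [0.5678, 0.1504, 0.0808]
time: 13.95
eef_pos: [0.5697, 0.1513, 0.0859]
tcp_rot: [0.718, 0.696, 0.0, -0.001]
contact_force: [-4.7, 1.9, -2.5]
opening: 0.221
finger_force: 39.6
r 0.09034611762474076 lever rad 1.5540939523792332 F [-4.7255  1.929  -2.5408] q1,q6 0.08703181163023713 0.1167138248757938 yaw 88.25910588018115
[0.0006 0.0037]
[0.0014 0.0074]
[0.0021 0.0111]
[0.0026 0.0149]
[0.0029 0.0186]
```

```bash
python3 -m inch '[[1,0.0006,0.004,0,0],[1,0.0014,0.0075,0,0],[1,0.002,0.011,0,0],[1,0.0025,0.015,0,0],[1,0.003,0.019,0,0]]'
python3 arc.py 12
```

```text
time: 14.37
eef_pos: [0.5857, 0.1555, 0.0858]
tcp_rot: [0.718, 0.696, -0.002, -0.005]
contact_force: [-16.4, 5.8, 5.5]
opening: 0.222
finger_force: 41.3
r 0.09197415226349105 lever rad 1.734075863272173 F [-16.3883   5.7538   5.5391] q1,q6 0.09008264242237389 0.11902048910267327 yaw 88.15872789309054
[-0.0017  0.004 ]
[-0.0015  0.0077]
[-0.0015  0.0115]
[-0.0017  0.0153]
[-0.002  0.019]
```

```bash
python3 -m inch '[[1,-0.001,0.004,0,0],[1,-0.0015,0.008,0,0],[1,-0.0015,0.0115,0,0],[1,-0.0015,0.0155,0,0],[1,-0.002,0.019,0,0]]'
python3 arc.py 12
```

```text
time: 14.78
eef_pos: [0.5991, 0.1571, 0.0855]
tcp_rot: [0.718, 0.695, -0.005, -0.012]
contact_force: [-34.3, 17.8, 16.5]
opening: 0.222
finger_force: 48.4
r 0.09367190332909231 lever rad 1.879377095997185 F [-34.3029  17.835   16.4889] q1,q6 0.08760471015748446 0.11228176507014885 yaw 88.13014425478167
[-0.0039  0.0036]
[-0.0043  0.0073]
[-0.0049  0.0111]
[-0.0056  0.0148]
[-0.0064  0.0184]
```

```bash
cat > bar.py <<'E'
from h import *
np.set_printoptions(precision=4,suppress=True)
def cl(p):
    D=p["depth"]; H,W=D.shape; v,u=np.mgrid[:H,:W]
    return np.stack([(u-p["cx"])/p["fx"]*D,(v-p["cy"])/p["fy"]*D,D],-1)@p["T"][:3,:3].T+p["T"][:3,3]
pv=np.array([.5925,.0640]); h=np.arctan2(.2302,.9731); M=np.array([[np.cos(h),np.sin(h)],[-np.sin(h),np.cos(h)]])
p=cam("wrist"); P=cl(p); q=(P[...,:2]-pv)@M.T; r=np.hypot(q[...,0],q[...,1]); z=P[...,2]
th=np.arctan2(q[...,1],-q[...,0])
s=(np.abs(z-.0655)<.004)&(r>.033)&(r<.075)&(th>0.5)&(th<2.6)
print("bar n",s.sum(),"theta",np.median(th[s]),"sd",th[s].std(),[round(float(np.median(th[s&(r>a)&(r<a+.01)])),3) for a in(.035,.045,.055,.065) if (s&(r>a)&(r<a+.01)).sum()>5])
s=(np.abs(z-.055)<.004)&(r<.045); 
if s.sum()>20: print("disc pts",s.sum(),q[s].min(0),q[s].max(0))
t=cam("top"); P=cl(t); q=(P[...,:2]-pv)@M.T; s=(P[...,2]>.15)&(P[...,2]<.25)&(np.hypot(q[...,0],q[...,1]+.078)<.03)
print("top head n",s.sum(),q[s].mean(0),P[s][:,2].max())
E
python3 bar.py
```

```text
bar n 0 theta nan sd nan []
disc pts 516 [-0.0155 -0.0019] [0.0266 0.0159]
top head n 155 [-0.0131 -0.0737] 0.23204285721046491
  return _methods._mean(a, axis=axis, dtype=dtype,
  ret = ret.dtype.type(ret / rcount)
  ret = _var(a, axis=axis, dtype=dtype, out=out, ddof=ddof,
  arrmean = um.true_divide(arrmean, div, out=arrmean,
  ret = ret.dtype.type(ret / rcount)
```

Run:
```python
from h import *
a=cam("wrist"); b=cam("top"); s=cam("side")
o=np.zeros((600,800,3),np.uint8)
o[:384,:480]=a["pixels"][:,16:496]
o[:300,480:]=cv2.resize(b["pixels"][160:235,210:290],(320,300),interpolation=cv2.INTER_CUBIC)
o[300:,480:]=cv2.resize(s["pixels"][140:240,215:315],(320,300),interpolation=cv2.INTER_CUBIC)
cv2.imwrite("pics/z1.png",cv2.cvtColor(o,cv2.COLOR_RGB2BGR))
```

```text
(no output)
```

View pics/z1.png

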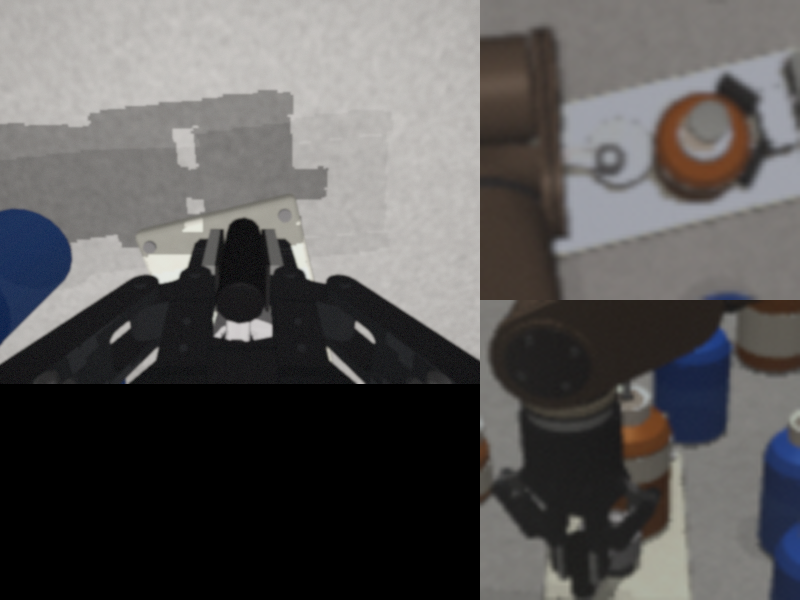

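Post sits centred in the pads at (240,270). In the top inset the V-block is pushed back and the bottle is drawn sideways by the disc. I'll dwell and see whether it relaxes.

```bash
python3 -m inch '[[1,0.002,0,0,0],[1,0.003,0,0,0],[1,0.003,0,0,0],[1,0.003,0,0,0],[1,0.003,0,0,0]]'
python3 -m inch '[[1,0,0,0,0],[1,0,0,0,0],[1,0,0,0,0],[1,0,0,0,0],[1,0,0,0,0]]'
python3 bar.py 2>/dev/null; python3 arc.py 6
```

```text
time: 15.45
eef_pos: [0.5993, 0.1572, 0.0855]
tcp_rot: [0.717, 0.696, -0.007, -0.01]
contact_force: [-29.6, 7.5, 13.6]
opening: 0.223
finger_force: 46.7
time: 15.87
eef_pos: [0.5993, 0.1572, 0.0855]
tcp_rot: [0.717, 0.696, -0.007, -0.01]
contact_force: [-30.2, 8.4, 13.5]
opening: 0.221
finger_force: 46.7
bar n 0 theta nan sd nan []
disc pts 514 [-0.0147 -0.0024] [0.0271 0.0157]
top head n 155 [-0.0129 -0.0736] 0.2337224756510461
r 0.09376561496077362 lever rad 1.8808644360584905 F [-29.5205   7.57    13.8414] q1,q6 0.09029064832039006 0.11606704616962604 yaw 88.29367892461597
[-0.0039  0.0017]
[-0.004   0.0036]
[-0.0042  0.0055]
[-0.0044  0.0073]
[-0.0047  0.0092]
```

The disc has drawn the bottle about 8 mm sideways, so it rides on one V face and jams. The fix is to back the lever off to about 1.2 rad, push the bottle squarely into the V with the fingertips, then clamp again.

```bash
python3 -m inch '[[1,0,-0.005,0,0],[1,0,-0.010,0,0],[1,0,-0.014,0,0],[1,-0.001,-0.017,0,0],[1,-0.001,-0.021,0,0]]'
python3 arc.py -20
```

```text
time: 16.38
eef_pos: [0.5878, 0.1561, 0.0861]
tcp_rot: [0.717, 0.697, 0.003, -0.0]
contact_force: [1.7, 9.6, -7.6]
opening: 0.226
finger_force: 39.6
r 0.09252228491770474 lever rad 1.7579619244962752 F [ 1.6689  9.5645 -7.6233] q1,q6 0.09098957223209081 0.11680388204596247 yaw 88.34608507827406
[-0.0032 -0.0061]
[-0.0043 -0.0122]
[-0.0059 -0.0183]
[-0.0078 -0.0243]
[-0.0102 -0.0301]
```

```bash
python3 -m inch '[[1,-0.002,-0.006,0,0],[1,-0.0035,-0.012,0,0],[1,-0.005,-0.018,0,0],[1,-0.007,-0.024,0,0],[1,-0.009,-0.030,0,0]]'
python3 arc.py -16
```

```text
time: 16.8
eef_pos: [0.5588, 0.1465, 0.0861]
tcp_rot: [0.717, 0.697, 0.004, 0.002]
contact_force: [4.8, 5.7, -8.2]
opening: 0.223
finger_force: 40.4
r 0.08922956155452294 lever rad 1.422020336117361 F [ 4.7861  5.7479 -8.1542] q1,q6 0.08017496647850733 0.1071759273617537 yaw 88.39068417570334
[-0.0014 -0.0049]
[-0.0038 -0.0093]
[-0.0064 -0.0136]
[-0.0093 -0.0177]
[-0.0124 -0.0217]
```

```bash
python3 -m inch '[[1,-0.002,-0.005,0,0],[1,-0.004,-0.0095,0,0],[1,-0.0065,-0.014,0,0],[1,-0.009,-0.018,0,0],[1,-0.012,-0.022,0,0]]'
python3 arc.py 1|head -1
python3 -m inch '[[0.5,0,0,0,0],[0.4,0,0,0,0],[0.4,0,0,-0.02,0],[0.4,0,0,-0.06,0],[0.4,0,0,-0.10,0]]'|head -2
python3 -m inch '[[0.4,0,0,-0.04,0],[0.4,0,0,-0.08,0],[0.4,0,0,-0.12,0],[0.4,0,0,-0.12,0],[0.4,0,0,-0.12,0]]'|head -2
python3 lev.py
```

```text
time: 17.22
eef_pos: [0.5377, 0.1339, 0.0864]
tcp_rot: [0.717, 0.697, 0.004, 0.003]
contact_force: [6.8, -1.0, -8.4]
opening: 0.218
finger_force: 40.7
r 0.08878242617740321 lever rad 1.1450408725866208 F [ 6.7852 -0.995  -8.382 ] q1,q6 0.06099932555988996 0.08930942331105206 yaw 88.37580230688317
time: 17.63
eef_pos: [0.5344, 0.1335, 0.1859]
time: 18.05
eef_pos: [0.5368, 0.1337, 0.3109]
post_top [0.5364 0.1337 0.1288] mean [0.5379 0.1356 0.1291]
cam_pivot [0.5888 0.0629 0.076 ] mean [0.5926 0.0642 0.0733]
rod_top none
lever [-0.0368  0.0821] 0.08994556401250622 theta 1.1493618698080055
```

```bash
python3 -m inch '[[0.5,-0.03,0.017,-0.02,0],[0.5,-0.06,0.035,-0.04,0],[0.5,-0.075,0.05,-0.05,0],[0.5,-0.075,0.06,-0.06,0],[0.5,-0.075,0.06,-0.06,0]]'|head -2
python3 -m inch '[[0.5,0,0,0,0],[0.5,0,0,0,0]]'|head -2
python3 lev.py
python3 - <<'E'
from h import *
np.set_printoptions(precision=4,suppress=True)
p=cam("wrist"); D=p["depth"]; H,W=D.shape; v,u=np.mgrid[:H,:W]
P=np.stack([(u-p["cx"])/p["fx"]*D,(v-p["cy"])/p["fy"]*D,D],-1)@p["T"][:3,:3].T+p["T"][:3,3]
h=np.arctan2(.2302,.9731); M=np.array([[np.cos(h),np.sin(h)],[-np.sin(h),np.cos(h)]])
q=(P[...,:2]-[.5925,.064])@M.T; z=P[...,2]
c=np.hypot(q[...,0],q[...,1]+.072)
for n,s in(("head",(z>.218)&(z<.235)&(c<.03)),("cap",(z>.155)&(z<.167)&(c<.03)),("shoulder",(z>.1)&(z<.125)&(c<.06)),("vtop",(z>.074)&(z<.086)&(q[...,1]<-.08)&(q[...,1]>-.16)&(abs(q[...,0])<.06))):
    if s.sum(): k=q[s]; print(n,s.sum(),"mean",k.mean(0),"mid",(np.percentile(k,1,0)+np.percentile(k,99,0))/2,k.min(0),k.max(0),z[s].mean())
E
```

```text
time: 18.67
eef_pos: [0.5938, 0.0555, 0.3646]
time: 18.83
eef_pos: [0.5912, 0.0574, 0.3622]
post_top [0.5352 0.1381 0.1285] mean [0.5383 0.1349 0.1291]
cam_pivot [0.5914 0.06   0.0766] mean [0.5928 0.064  0.0737]
rod_top [ 0.606  -0.0079  0.2259] mean [ 0.6073 -0.0065  0.225 ]
lever [-0.0367  0.0816] 0.08949629983789151 theta 1.147998659405527
bottle rel pivot [-0.0022 -0.0719]
head 740 mean [-0.0018 -0.0716] mid [-0.002  -0.0725] [-0.0173 -0.0885] [ 0.0137 -0.0572] 0.22474719661929243
cap 691 mean [-0.0015 -0.0691] mid [-0.002 -0.07 ] [-0.0224 -0.091 ] [ 0.0184 -0.0528] 0.1593615646904662
shoulder 464 mean [ 0.0014 -0.0472] mid [-0.0019 -0.0658] [-0.0421 -0.1086] [ 0.0381 -0.0334] 0.11716491807166189
vtop 177 mean [ 0.0238 -0.1246] mid [-0.0004 -0.1218] [-0.0473 -0.1488] [ 0.047  -0.0945] 0.07808357850215006
```

```bash
python3 bar.py 2>/dev/null
python3 - <<'E'
from h import *
np.set_printoptions(precision=4,suppress=True)
for n in("top","side"):
    p=cam(n)
    for q in ("rod_top","cam_pivot"):
        for r in ctrl.tip_of(q,p)[:4]: print(n,q,round(r["score"],2),np.round(r["at"],1),at_d(p,r["at"]))
E
```

```text
bar n 354 theta 1.1504772638322085 sd 0.09349811821123975 [1.151, 1.151, 1.155, 1.146]
disc pts 815 [-0.0207 -0.0404] [0.0389 0.0321]
top head n 39 [-0.0037 -0.0709] 0.23164042301730747
top rod_top 0.64 [329.8 195.2] [ 0.5818 -0.2002  0.2217]
top rod_top 0.4 [271.1 242.5] [ 0.4433 -0.0211  0.2172]
top cam_pivot 0.6 [243.5 198.5] [0.5416 0.0584 0.4718]
side rod_top 0.58 [283.9 123. ] [ 0.57   -0.21    0.2147]
side rod_top 0.47 [327.8 188.8] [0.4084 0.105  0.2162]
side rod_top 0.42 [254.4 154. ] [0.612  0.0048 0.2266]
side rod_top 0.42 [317.6 155.8] [ 0.4479 -0.0386  0.2157]
side cam_pivot 0.83 [257.5 209.6] [0.5992 0.0318 0.0575]
side cam_pivot 0.54 [259.5 228.4] [0.5829 0.0783 0.0293]
```

The bottle now sits within about 2 mm of the seat. I'll straddle the post loosely this time and clamp slowly, stopping where the force starts to climb.

```bash
python3 -m inch '[[0.6,0.03,-0.02,0,0],[0.6,0.055,-0.04,0,0],[0.6,0.076,-0.055,0.02,0],[0.6,0.076,-0.055,0.06,0],[0.6,0.076,-0.055,0.10,0]]'|head -2
python3 -m inch '[[0.6,0,0,0.0,0],[0.6,0,0,0,0]]'|head -2
python3 lev.py | grep -v rod; python3 -c "
from h import *;print(pose().round(4))"
```

```text
time: 19.9
eef_pos: [0.54, 0.136, 0.2661]
time: 20.07
eef_pos: [0.5378, 0.1344, 0.2619]
post_top [0.5356 0.1381 0.129 ] mean [0.5379 0.1359 0.1291]
cam_pivot [0.5945 0.0636 0.0761] mean [0.5925 0.0645 0.0734]
lever [-0.0367  0.082 ] 0.08986064324849626 theta 1.1502688267282668
[[ 3.050e-02  9.995e-01  6.500e-03  5.415e-01]
 [ 9.995e-01 -3.060e-02  4.000e-04  1.343e-01]
 [ 6.000e-04  6.500e-03 -1.000e+00  2.684e-01]
 [ 0.000e+00  0.000e+00  0.000e+00  1.000e+00]]
```

```bash
python3 -m inch '[[0.65,0.001,0,0.04,0],[0.65,0.001,0,0.08,0],[0.65,0.001,0,0.12,0],[0.65,0.001,0,0.16,0],[0.65,0.001,0,0.178,0]]'|head -2
python3 -m inch '[[0.7,0,0,0,0],[0.7,0,0,0,0],[0.7,0,0,0,0]]'
python3 arc.py 14
```

```text
time: 20.68
eef_pos: [0.5383, 0.1351, 0.0835]
time: 20.93
eef_pos: [0.5404, 0.1356, 0.0886]
tcp_rot: [0.718, 0.696, 0.0, 0.0]
contact_force: [-2.9, -0.5, -2.0]
opening: 0.3
finger_force: 1.6
r 0.0884603906488862 lever rad 1.180388622583882 F [-2.8865 -0.4937 -2.0248] q1,q6 0.06359982036489742 0.09366984023782879 yaw 88.27149677859741
[0.0038 0.0026]
[0.0062 0.0063]
[0.0084 0.0101]
[0.0105 0.014 ]
[0.0123 0.018 ]
```

```bash
python3 -m inch '[[0.7,0.002,0.003,0,0],[0.7,0.004,0.006,0,0],[0.7,0.006,0.010,0,0],[0.7,0.0085,0.014,0,0],[0.7,0.0105,0.018,0,0]]'|grep -v rot
python3 arc.py 14
```

```text
time: 21.35
eef_pos: [0.5578, 0.1474, 0.0885]
contact_force: [-5.8, 3.7, 0.5]
opening: 0.3
finger_force: 2.9
r 0.09036384217692821 lever rad 1.4152695803138453 F [-5.7824  3.725   0.5342] q1,q6 0.08109339556277663 0.10969717531748192 yaw 88.24185863468404
[0.0014 0.0042]
[0.0028 0.0083]
[0.0041 0.0126]
[0.0052 0.0168]
[0.0061 0.0211]
```

```bash
python3 -m inch '[[0.7,0.002,0.004,0,0],[0.7,0.0035,0.008,0,0],[0.7,0.005,0.0125,0,0],[0.7,0.006,0.017,0,0],[0.7,0.007,0.021,0,0]]'|grep -v rot
python3 arc.py 10
```

```text
time: 21.77
eef_pos: [0.5772, 0.1545, 0.088]
contact_force: [-10.9, 5.0, 2.3]
opening: 0.301
finger_force: 5.3
r 0.09197800775586547 lever rad 1.6413805137668889 F [-10.8771   4.9828   2.2764] q1,q6 0.08988505096043498 0.11765246375379233 yaw 88.23891070067398
[-0.0014  0.0035]
[-0.001   0.0066]
[-0.0006  0.0097]
[-0.0004  0.0128]
[-0.0003  0.016 ]
```

```bash
python3 -m inch '[[0.7,-0.0005,0.003,0,0],[0.7,-0.001,0.006,0,0],[0.7,-0.001,0.009,0,0],[0.7,-0.001,0.012,0,0],[0.7,-0.001,0.015,0,0]]'|grep -v rot
python3 arc.py 8; python3 bar.py 2>/dev/null | tail -1
```

```text
time: 22.18
eef_pos: [0.5908, 0.1532, 0.0871]
contact_force: [-12.1, 6.8, 1.3]
opening: 0.3
finger_force: 6.3
r 0.08954013988166885 lever rad 1.7900037664441608 F [-12.0586   6.823    1.3239] q1,q6 0.0855681309414368 0.11293893813976821 yaw 88.24456403495876
[0.0005 0.0025]
[0.0005 0.005 ]
[0.0005 0.0075]
[0.0003 0.01  ]
[0.0001 0.0125]
top head n 158 [-0.0116 -0.0736] 0.2353086727676268
```

Forces are now as described (12 N), so the tight grip was what resisted. Continuing to about 2.1 rad.

```bash
python3 -m inch '[[0.7,0.0005,0.003,0,0],[0.7,0.0005,0.006,0,0],[0.7,0.0005,0.009,0,0],[0.7,0.0003,0.012,0,0],[0.7,0,0.015,0,0]]'|grep -v rot
python3 arc.py 12
```

```text
time: 22.7
eef_pos: [0.6011, 0.154, 0.0868]
contact_force: [-28.8, 10.1, 12.5]
opening: 0.305
finger_force: 14.4
r 0.09080130105440529 lever rad 1.9031011422669015 F [-28.822   10.0765  12.4691] q1,q6 0.08439131875386793 0.11033427242435419 yaw 88.23798812420016
[-0.0011  0.0037]
[-0.0016  0.0074]
[-0.0023  0.0111]
[-0.0031  0.0148]
[-0.0041  0.0185]
```

```bash
python3 -m inch '[[0.7,0,-0.003,0,0],[0.7,0,-0.006,0,0],[0.7,0,-0.008,0,0],[0.7,0,-0.010,0,0],[0.7,0,-0.010,0,0]]'|grep -v rot
python3 arc.py 1|head -1
python3 -m inch '[[0.5,0,0,0,0],[0.4,0,0,-0.01,0],[0.4,0,0,-0.04,0],[0.4,0,0,-0.08,0],[0.4,0,0,-0.12,0]]'|head -2
python3 -m inch '[[0.4,-0.02,0,-0.04,0],[0.4,-0.04,0,-0.08,0],[0.4,-0.07,0,-0.12,0],[0.4,-0.10,0,-0.16,0],[0.4,-0.10,0,-0.16,0]]'|head -2
python3 -m inch '[[0.4,0,0,0,0],[0.4,0,0,0,0]]'|head -2
cat > bot.py <<'E'
from h import *
np.set_printoptions(precision=4,suppress=True)
p=cam("wrist"); D=p["depth"]; H,W=D.shape; v,u=np.mgrid[:H,:W]
P=np.stack([(u-p["cx"])/p["fx"]*D,(v-p["cy"])/p["fy"]*D,D],-1)@p["T"][:3,:3].T+p["T"][:3,3]
h=np.arctan2(.2302,.9731); M=np.array([[np.cos(h),np.sin(h)],[-np.sin(h),np.cos(h)]])
q=(P[...,:2]-[.5925,.064])@M.T; z=P[...,2]
c=np.hypot(q[...,0],q[...,1]+.076)
for n,s in(("head",(z>.150)&(z<.24)&(c<.04)&(z>z[c<.04].max()-.02)),("cap",(z>.155)&(z<.167)&(c<.03)),("vtop",(z>.074)&(z<.086)&(q[...,1]<-.08)&(q[...,1]>-.16)&(abs(q[...,0])<.06))):
    if s.sum(): k=q[s]; print(n,s.sum(),"mean",k.mean(0),"mid",(np.percentile(k,1,0)+np.percentile(k,99,0))/2,k.min(0),k.max(0),z[s].mean())
E
python3 lev.py; python3 bot.py; python3 bar.py 2>/dev/null|head -1
```

```text
time: 23.12
eef_pos: [0.5974, 0.1521, 0.0874]
contact_force: [-7.9, 3.0, -1.0]
opening: 0.301
finger_force: 3.7
r 0.08853821050745565 lever rad 1.8642521827186513 F [-7.875   3.036  -0.9706] q1,q6 0.08376082946472228 0.11184114617910156 yaw 88.2949449304483
time: 23.53
eef_pos: [0.6002, 0.15, 0.2098]
time: 23.95
eef_pos: [0.5981, 0.0476, 0.3761]
time: 24.12
eef_pos: [0.5974, 0.0493, 0.3711]
post_top [0.5675 0.1489 0.1302] mean [0.57   0.1505 0.1293]
cam_pivot [0.5916 0.0598 0.0759] mean [0.5931 0.0639 0.0733]
rod_top [ 0.6029 -0.0106  0.2243] mean [ 0.6053 -0.0081  0.2249]
lever [-0.0025  0.0896] 0.08964831760709847 theta 1.5424200760658884
bottle rel pivot [-0.0046 -0.0729]
head 750 mean [-0.004  -0.0727] mid [-0.0043 -0.0737] [-0.02   -0.0895] [ 0.0115 -0.0584] 0.22464545822914805
cap 677 mean [-0.0035 -0.07  ] mid [-0.0044 -0.0715] [-0.0249 -0.0916] [ 0.0161 -0.0539] 0.15929929223345377
vtop 274 mean [ 0.0237 -0.1274] mid [ 0.026  -0.1245] [ 0.0062 -0.1516] [ 0.0461 -0.0975] 0.07820936815184308
bar n 363 theta 1.5523280962689348 sd 0.09274221772269083 [1.552, 1.553, 1.551, 1.551]
```

The clamp settles by itself at 1.54 rad again, and it has done so repeatably. At that angle the V-block is still sprung back about 3–5 mm, which is 12–19 N on the bottle and close to the stated maximum, so it holds firmly. Now the dip tube: shut fingers, centred over the head.

```bash
python3 -m inch '[[1,-0.02,0.003,0,0],[1,-0.04,0.006,0,0],[1,-0.0573,0.0093,0.02,0],[1,-0.0573,0.0093,0.06,0],[1,-0.0573,0.0093,0.09,0]]' 40
python3 -m inch '[[1,0,0,0.015,0],[1,0,0,0.025,0],[1,0,0,0.035,0],[1,0,0,0.045,0],[1,0,0,0.055,0]]'
python3 -c "
from h import *;print(pose()[:3,3])"
```

```text
time: 24.88
eef_pos: [0.6034, -0.0079, 0.2744]
tcp_rot: [0.718, 0.696, -0.0, 0.0]
contact_force: [0.8, -0.6, -1.3]
opening: -0.003
finger_force: 0.0
time: 25.3
eef_pos: [0.6043, -0.0072, 0.2221]
tcp_rot: [0.718, 0.697, 0.001, 0.001]
contact_force: [-1.1, -0.2, 4.4]
opening: -0.001
finger_force: 2.2
[ 0.60431931 -0.00715874  0.22214134]
```

```bash
python3 -m inch '[[1,0,0,0.01,0],[1,0,0,0.02,0],[1,0,0,0.03,0],[1,0,0,0.039,0],[1,0,0,0.046,0]]'|grep -E "eef|force"
python3 -m inch '[[1,0,0,0.002,0],[1,0,0,0.004,0],[1,0,0,0.0055,0],[1,0,0,0.007,0],[1,0,0,0.007,0]]'|grep -E "eef|force|time"
```

```text
eef_pos: [0.6042, -0.0072, 0.1749]
contact_force: [1.2, 1.1, 4.7]
finger_force: 2.1
time: 26.13
eef_pos: [0.604, -0.0072, 0.1706]
contact_force: [-2.4, 1.1, 9.2]
finger_force: 4.6
```

```bash
python3 -m inch '[[1,0,0,0.001,0],[1,0,0,0.002,0],[1,0,0,0.003,0],[1,0,0,0.003,0]]'|grep -E "eef|force|time"
python3 -m inch '[[1,0,0,-0.01,0],[1,0,0,-0.04,0],[1,0,0,-0.08,0],[1,0,0,-0.12,0],[1,0,0,-0.16,0]]'|head -2
python3 -m inch '[[1,0.02,-0.003,-0.02,0],[1,0.04,-0.006,-0.04,0],[1,0.0573,-0.009,-0.045,0],[1,0.0573,-0.009,-0.045,0],[1,0.0573,-0.009,-0.045,0]]'|head -2
python3 lev.py; python3 bot.py; python3 bar.py 2>/dev/null|head -1
```

```text
time: 26.47
eef_pos: [0.6043, -0.0073, 0.1705]
contact_force: [-6.7, 1.8, 18.5]
finger_force: 9.3
time: 26.88
eef_pos: [0.6024, -0.0074, 0.3254]
time: 27.3
eef_pos: [0.5958, 0.0506, 0.3697]
post_top [0.5693 0.1499 0.131 ] mean [0.5699 0.1505 0.1293]
cam_pivot [0.5944 0.0611 0.0759] mean [0.5928 0.0637 0.0733]
rod_top [ 0.6046 -0.0111  0.1705] mean [ 0.6055 -0.0085  0.1698]
lever [-0.0024  0.0897] 0.08973371948001431 theta 1.544034954111448
bottle rel pivot [-0.0043 -0.0732]
head 865 mean [-0.0035 -0.0707] mid [-0.004  -0.0723] [-0.0247 -0.0946] [ 0.0165 -0.0536] 0.16547025596882595
cap 337 mean [-0.0028 -0.0669] mid [-0.0042 -0.0734] [-0.0247 -0.0946] [ 0.0163 -0.0536] 0.15950082070151164
vtop 484 mean [ 0.0099 -0.1327] mid [ 0.0099 -0.1248] [-0.0475 -0.1511] [ 0.0465 -0.0973] 0.0779678443115183
bar n 355 theta 1.549843085731691 sd 0.09326837531496532 [1.552, 1.548, 1.549, 1.55]
```

The tube is fully down: hard stop, head top at 0.170 m, bottle unmoved. The clamp holds at 1.545 rad. With 20 s left, I'll tighten once more with the loose straddle and ease off slowly instead of letting it snap back.

```bash
python3 -m inch '[[0.6,0.035,-0.01,0,0],[0.6,0.07,-0.02,0.01,0],[0.6,0.099,-0.028,0.03,0],[0.6,0.099,-0.028,0.07,0],[0.6,0.099,-0.028,0.11,0]]'|head -2
python3 -m inch '[[0.6,0,0,0.04,0],[0.6,0,0,0.08,0],[0.6,0,0,0.12,0],[0.6,0,0,0.15,0],[0.6,0,0,0.173,0]]'|head -2
python3 -m inch '[[0.7,0,0,0,0],[0.7,0,0,0,0]]'
python3 arc.py 12
```

```text
time: 28.07
eef_pos: [0.5718, 0.1516, 0.2614]
time: 28.48
eef_pos: [0.5691, 0.1495, 0.0833]
time: 28.65
eef_pos: [0.5702, 0.1497, 0.0859]
tcp_rot: [0.718, 0.696, -0.001, -0.001]
contact_force: [0.5, 0.1, 0.5]
opening: 0.298
finger_force: 0.0
r 0.08869757325644065 lever rad 1.5550007030633246 F [0.504  0.0755 0.5457] q1,q6 0.08472573625745901 0.11518697696986484 yaw 88.2561817825362
[0.0022 0.0033]
[0.003 0.007]
[0.0037 0.0107]
[0.0042 0.0144]
[0.0045 0.0182]
```

```bash
python3 -m inch '[[0.7,0.001,0.004,0,0],[0.7,0.002,0.008,0,0],[0.7,0.0025,0.012,0,0],[0.7,0.003,0.016,0,0],[0.7,0.003,0.020,0,0]]'|grep -E "eef|contact"
python3 -m inch '[[0.7,0,0.001,0,0],[0.7,0,0.002,0,0],[0.7,0,0.003,0,0],[0.7,0,0.003,0,0]]'|grep -E "eef|contact"
python3 -m inch '[[0.7,0,-0.002,0,0],[0.7,0,-0.004,0,0],[0.7,0,-0.006,0,0],[0.7,0,-0.006,0,0]]'|grep -E "eef|contact"
```

```text
eef_pos: [0.5877, 0.1545, 0.0876]
contact_force: [-11.3, 7.6, -0.3]
eef_pos: [0.5904, 0.155, 0.0876]
contact_force: [-10.7, 5.8, -0.9]
eef_pos: [0.5884, 0.153, 0.089]
contact_force: [-4.0, 2.2, 1.8]
```

```bash
python3 -m inch '[[0.7,0,-0.001,0,0],[0.7,0,-0.002,0,0],[0.7,0,-0.003,0,0],[0.7,0,-0.003,0,0]]'|grep -E "eef|contact"
python3 -m inch '[[0.7,0,-0.001,0,0],[0.7,0,-0.002,0,0],[0.7,0,-0.003,0,0],[0.7,0,-0.003,0,0]]'|grep -E "eef|contact"
```

```text
eef_pos: [0.5859, 0.1523, 0.0881]
contact_force: [-2.1, -0.1, 1.3]
eef_pos: [0.5822, 0.1525, 0.0872]
contact_force: [-1.9, -1.2, 1.5]
```

```bash
python3 -m inch '[[0.7,0,-0.001,0,0],[0.7,0,-0.002,0,0],[0.7,0,-0.003,0,0],[0.7,0,-0.003,0,0]]'|grep -E "eef|contact"
python3 -m inch '[[0.6,0,0,0,0],[0.5,0,0,-0.01,0],[0.4,0,0,-0.04,0],[0.4,0,0,-0.08,0],[0.4,0,0,-0.12,0]]'|head -2
python3 -m inch '[[0.4,-0.02,0,-0.04,0],[0.4,-0.04,0,-0.08,0],[0.4,-0.07,0,-0.12,0],[0.4,-0.10,0,-0.16,0],[0.4,-0.10,0,-0.16,0]]'|head -2
python3 -m inch '[[0.4,0,0,0,0],[0.4,0,0,0,0]]'|head -2
python3 lev.py; python3 bot.py; python3 bar.py 2>/dev/null|head -1
```

```text
eef_pos: [0.579, 0.1528, 0.0872]
contact_force: [-1.1, -0.4, -0.8]
time: 31.15
eef_pos: [0.5789, 0.1529, 0.2085]
time: 31.57
eef_pos: [0.5774, 0.051, 0.3743]
time: 31.73
eef_pos: [0.5769, 0.0525, 0.3697]
post_top [0.5674 0.1517 0.1302] mean [0.5692 0.1503 0.1292]
cam_pivot [0.5944 0.0589 0.0762] mean [0.5928 0.0639 0.0734]
rod_top [ 0.6006 -0.0098  0.1696] mean [ 0.6052 -0.0083  0.1698]
lever [-0.0031  0.0895] 0.08959852451482454 theta 1.5365962421674935
bottle rel pivot [-0.0045 -0.0731]
head 882 mean [-0.0039 -0.0702] mid [-0.004 -0.072] [-0.0248 -0.0938] [ 0.0165 -0.0536] 0.16537350260547298
cap 339 mean [-0.0036 -0.066 ] mid [-0.0041 -0.0729] [-0.0248 -0.0938] [ 0.0165 -0.0537] 0.1596003240349726
vtop 452 mean [ 0.007 -0.135] mid [ 0.0097 -0.1247] [-0.0461 -0.1509] [ 0.0463 -0.0969] 0.07782143429460817
bar n 359 theta 1.5426265125218515 sd 0.09398452751073329 [1.543, 1.539, 1.541, 1.544]
```

```bash
python3 -c "
from plant import ctrl; print(ctrl.sign_off())"
```

```text
the job is handed in; nothing more can be done
None
```

I handed the job in with the dip tube fully down and the bottle upright and clamped, but the clamp settled at only about 1.54 rad (contact starts near 1.36, end stop 2.2). I pushed it to 1.8–1.9 rad on three tries and it sprang back each time with the bottle about 4 mm off-centre in the V-block, so I only estimate 10 N or more of clamping force. The robot was clear of everything, and it touched none of the other bottles, the jar or the tray.

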